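# Find the shaft's flat and hold the pulley on it

## Robot

A 7-joint arm with a two-finger parallel gripper is mounted at the origin on the work surface. World frame = base frame: x ahead of the robot, y to its left, z up, the work surface at z = 0. Lengths are in m, angles in rad, forces in N, time in s.
With the tool pointing down it reaches from about 0.35 to 0.9 m from the base axis. Payload 8.1 kg.
Tool frame: the origin (TCP) lies on the mounting face of the last link; the fingertips stand 173 mm ahead of it and the grasp point (between the pads) lies 155 mm ahead of it (env.grip_depth is the distance from the TCP to the grasp point, in m); z points along the fingers, y is the line along which they close (so a half turn about z gives the same grasp; the last joint's range is limited). The gripper opens to 85 mm and grips with 20 to 120 N. Pads are 22 mm wide; open, the fingers measure 114 mm over their backs; the gripper's body (76 mm by 85 mm) begins 54 mm behind the grasp point. The pads swing forward as they close: fully open they stand 13 mm farther back than shut.
Start: joints at [1.153, 0.434, 0.025, 1.573, -0.012, 1.134, -0.075], TCP at [0.193, -0.594, 0.405] pointing down, gripper open.
Joint ranges: [-2.62, 2.62], [-0.44, 2.09], [-1.27, 1.32], [0.08, 2.57], [-1.32, 4.46], [0.12, 2], [-2.74, 2.74]. Speed limits (rad/s): [2.22, 2.22, 3.01, 3.01, 3.14, 3.14, 3.14].

## Interface

Orientations are given as a rotation vector (axis times angle).
In Python, from cell import get_state, vision, workorder, env gives the robot as it stands.
- The arm moves only by the tool apply_moves, never from a script. Its argument "commands" is text: rows parted by semicolons, each of 5 numbers parted by spaces: the shift along the tool's x, y, z in m, then the turn about the tool's z in degrees, then the closure, from 0 (fully open) to 1 (shut). A call has exactly 5 rows; each row is the pose to reach, as a shift and turn from the pose commanded when the call began, along the tool's axes at that moment; what a row does not reach only later rows make up. A row lasts 1/12 s, in which the tool goes at most 41.7 mm and 7.16 degrees, less where a joint would pass 70% of its speed; a pose out of reach is approached as far as the arm can. A call with a gripper value outside its range is refused whole. The fingers move at their own pace and stop on an object; the grip force is fixed at half the most. Time passes only in rows, so rows that repeat a pose let the fingers close, or fill a call up. It gives the time, the measured TCP pose, the force, the opening and the grip force at its end, in the units of the state.
- get_state(): the state, without advancing time (a new reading comes with each control period).
- vision.capture(name): name is "side" or "top"; returns (picture, depth): 480x640x3 uint8, red, green, blue; 480x640 float32, m along the optical axis (not along the pixel's ray), 0 where there is no reading.
- vision.camera_model(name): a dict with "mtx" (3x3 intrinsics, pixels), "rvec" (rotation vector, rad) and "tvec" (3), from world to camera coordinates, as OpenCV has them. Camera axes: x right, y down, z forward; pixel columns grow to the right and rows downward; lengths in m; the calibration is good to about 2 mm. A picture is of the moment at which its call begins. camera_model takes no time and is no camera call.
- workorder.hand_in(): hands the job in; it is judged then, once.
Trained networks look in the newest picture that a camera, given by its name, has taken for a name from the list of things; names that differ only in an ending like _2 or _b are one class to them, and where a whole thing is asked for, a point or a joint stands for the part that bears it (a point fixed in the world has none). Each returns a list of dicts, best first, with "conf" (0 to 1); they miss things now and then, are a little off and sometimes report something else, mostly with a low value. They report only what shows in the picture. A call takes as long as a camera call. They do not tell look-alikes from the thing itself.
- vision.spot_in(camera, target): "point" ([x, y, z] in m, in world coordinates, good to about 4 mm: the middle of the surface that is visible of it).
The state is a dict: "time_s": time; "joints": joint angles; "qvel": joint speeds; "joint_efforts": joint torques, N m; "ee_pos": TCP position; "ee_rot": TCP orientation; "wrist_force": force on the tool from outside, world axes, zero at the start; "wrist_torque": the same for the moment, N m; "finger_gap": opening from 0.0 (shut) to 1.0 (fully open); "finger_force": force on a finger pad.
Only numpy, scipy, OpenCV 4.12 (cv2) and the standard library are available. Lean on these libraries where they do the work, as an engineer would, in place of code of your own. Each camera call takes 0.05 s, during which the arm holds its last target. There are 200 camera calls.

## Task

Turn the bare gearmotor shaft until its red-marked flat squarely faces the brass screwdriver guide on the red post. Then slide the pulley onto the shaft, hub up, with its orange-headed set screw over the flat and pointing at the guide, push it all the way down so that the springy brass washer is pressed fully home, and finish still gripping the pulley and holding it down there, ready for the screw to be tightened. Leave the tape, the phone, the screwdriver and the jar where they are.

Things in the scene. Friction and masses are not known exactly. Their poses are not given: they have to be found in the camera images.
- jig: Fixed gearmotor jig; origin at table height under the shaft. Plywood plate 120 mm (x) by 250 mm (y), 12 mm thick; aluminium gearbox 80 mm square, top 58 mm above the table; black motor on its +y side; red post (30 by 18 mm, top 108 mm above the table, faces 95 and 113 mm from the shaft's axis) on its -y side. -y points from the shaft to the guide, z up.
- shaft_shoulder (a point): Centre, on the shaft's axis, of the shoulder on which the pulley seats: the top face of the round aluminium boss (60 mm across, recess 42 mm across in its middle) on the gearbox, 68 mm above the table. The shaft stands upright on it. Its axes are the jig's.
- guide_mouth (a point): Mouth of the brass screwdriver guide tube (12 mm across) on the red post: 89 mm from the shaft's axis on the jig's -y side, 93 mm above the table. Fixed to the jig.
- shaft (a joint): Angle of the upright steel shaft, rad: 0 when its flat faces the guide, growing counter-clockwise seen from above; starts at 0.55 to 1.35. Light drag (0.05 N m); stays where left. 24 mm across with one full-length red-striped flat 7.5 mm from the axis (19.5 mm from flat to round back). Fingers closed across flat and back square the flat to the pad and can then turn the shaft.
- shaft_top (a point): Centre of the shaft's top end, 55 mm above the shoulder (123 mm above the table); the top 5 mm tapers to 18 mm across. A red line on the end runs from the axis towards the flat. Its axes turn with the shaft: x points out of the flat, z up.
- washer (a joint): Travel of the spring-loaded brass thrust washer (40 mm across) round the foot of the shaft, m: 0 when free, its top then 6 mm above the shoulder; 0.006 when flush with the shoulder. The spring pushes back with 3 N at first and 7 N at full travel, more than the pulley's weight: the pulley rises again if let go.
- pulley_center (a point): Centre of the loose pulley (about 160 g, 38 mm tall, standing on the table), 19 mm above its underside. Black grooved rim, 56 mm across, 12 mm high; above it an aluminium octagonal hub 36 mm across flats, 26 mm high. Bore 26.5 mm right through. z up out of the hub, x towards the orange set screw; the hub flats at +y and -y are free to grip.
- screw_head (a point): Outer end of the pulley's orange-headed set screw (head 13 mm across), 34 mm from the pulley's axis, 25 mm above its underside, sticking 16 mm out of the hub. Its tip (6 mm wide) reaches into the bore to 9.2 mm from the axis, so the pulley goes down only with the screw over the flat; turned wrong it stops with its underside about 33 mm above the shoulder.
- tape: Roll of yellow and red tape lying flat, 91 mm across, 24 mm high; origin at the centre of its underside. Leave alone.
- phone: Black phone lying flat, 72 by 148 by 9 mm; origin at the centre of its underside, y along its length. Leave alone.
- driver: Red-handled screwdriver lying on the bench, 190 mm long along its x; origin at the middle of its underside. Leave alone.
- flux_jar: Small amber jar with a white cap, 48 mm across, 45 mm high; origin at the centre of its underside. Leave alone.
Not all that is in view belongs to the job. What is shaped like the part that bears pulley_center but purple is not meant.

How it is judged:
By the outcome, as a careful person would: the job done as asked, in the order asked, and still so for the second after the job is handed in, while the arm keeps its last pose, push and grip.
It also fails if it takes over 48 s, if anything falls off the work surface, if the arm or the gripper's body presses on something with over 40 N, if the wrist force passes 120 N, or if a joint passes its speed limit or range.

## Working session

There is one attempt and no reset: what is moved stays moved. The work goes in short steps, Python scripts to look and compute and a tool call to move; the robot and the scene stay as the last step left them, time stands still between calls to the robot, and variables do not carry over. Pictures are saved under pics/ and viewed, at most 10 in all, crops included, and the job is handed in when it is done.

Besides the shell and the picture viewer there is one more tool, called after "Request:" by a JSON object that holds its "api" and its "payload", one argument or row to a line. apply_moves: Moves the arm, as the interface text tells. Its arguments: {"type":"object","properties":{"commands":{"type":"string"}},"required":["commands"]}

```bash
mkdir -p pics; ls; cat > h.py <<'E'
import numpy as np, cv2
from cell import get_state, vision, workorder, env
def cam(n):
    m=vision.camera_model(n); R=cv2.Rodrigues(np.array(m["rvec"],float))[0]
    return np.array(m["mtx"],float),R,np.array(m["tvec"],float).ravel()
def proj(n,P):
    K,R,t=cam(n); p=(K@(R@np.atleast_2d(P).T+t[:,None])).T; return p[:,:2]/p[:,2:]
def cloud(n,D):
    K,R,t=cam(n); v,u=np.mgrid[:480,:640]
    c=np.stack([(u-K[0,2])/K[0,0]*D,(v-K[1,2])/K[1,1]*D,D],-1); return (c-t)@R
def ray(n,uv,z):
    K,R,t=cam(n); d=R.T@np.linalg.inv(K)@[uv[0],uv[1],1]; o=-R.T@t; return o+d*(z-o[2])/d[2]
def save(n,f):
    I,D=vision.capture(n); cv2.imwrite(f'pics/{f}.png',I[...,::-1]); np.savez(f'pics/{f}.npz',I=I,D=D); return I,D
E
python3 - <<'E'
from h import *
for n in("side","top"):
    save(n,n+"0"); K,R,t=cam(n); print(n,K[0,0],-R.T@t,R[2])
    for k in("pulley_center","screw_head","shaft","shaft_top","shaft_shoulder","guide_mouth","jig"):
        try:r=vision.spot_in(n,k)
        except Exception as e:r=[];print(e)
        print(k,[(np.round(q["point"],3),round(q["conf"],2)) for q in r[:3]])
s=get_state();print(s["time_s"],s["ee_pos"],s["ee_rot"])
E
```

```text
pics
side 447.7478816496894 [0.04453839 0.76959232 0.71664201] [ 0.47463398 -0.69619472 -0.53854944]
pulley_center [(array([ 0.54 , -0.174,  0.024]), 0.64), (array([ 0.644, -0.182,  0.024]), 0.57)]
screw_head [(array([ 0.646, -0.185,  0.021]), 0.68), (array([ 0.542, -0.175,  0.025]), 0.63)]
shaft [(array([0.481, 0.167, 0.101]), 0.49)]
shaft_top [(array([0.478, 0.17 , 0.103]), 0.72)]
shaft_shoulder [(array([0.468, 0.187, 0.025]), 0.94)]
guide_mouth [(array([0.468, 0.182, 0.025]), 0.63), (array([ 0.541, -0.172,  0.023]), 0.39)]
jig [(array([0.471, 0.187, 0.026]), 0.9)]
top 600.2939422005593 [ 0.43961227 -0.04552296  1.45964217] [ 0.12868336 -0.00168684 -0.9916843 ]
pulley_center [(array([ 0.65 , -0.202,  0.014]), 0.79), (array([ 0.541, -0.189,  0.011]), 0.56)]
screw_head [(array([ 0.544, -0.191,  0.014]), 0.88), (array([ 0.647, -0.194,  0.016]), 0.76)]
shaft []
shaft_top [(array([0.485, 0.158, 0.121]), 0.46)]
shaft_shoulder [(array([0.488, 0.159, 0.014]), 0.78)]
guide_mouth [(array([0.486, 0.156, 0.011]), 0.63)]
jig [(array([0.487, 0.156, 0.01 ]), 0.95)]
0.8 [ 0.1934829  -0.59429539  0.40473939] [3.10272625e+00 4.92284402e-01 4.15322304e-06]
```

View pics/top0.png

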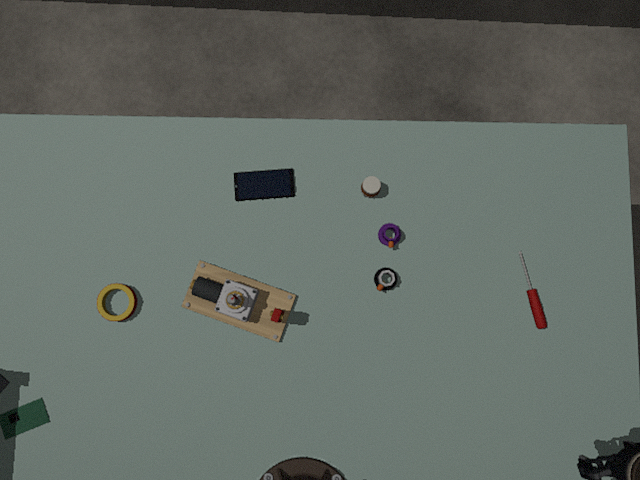

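```bash
python3 - <<'E'
from h import *
I=cv2.imread('pics/top0.png')
a=proj("top",[[.485,.158,.1],[.6,-.19,.02]]).astype(int);print(a)
o=[cv2.resize(I[v-50:v+50,u-65:u+65],(390*1,300),interpolation=cv2.INTER_CUBIC) for u,v in a]
J=cv2.imread('pics/side0.png');b=proj("side",[[.485,.158,.1],[.6,-.19,.02]]).astype(int);print(b)
o2=[cv2.resize(J[v-50:v+50,u-65:u+65],(390,300),interpolation=cv2.INTER_CUBIC) for u,v in b]
cv2.imwrite('pics/crop0.png',np.vstack([np.hstack(o),np.hstack(o2)]))
E
```

```text
[[233 297]
 [384 253]]
[[306 296]
 [342 240]]
```

View pics/crop0.png

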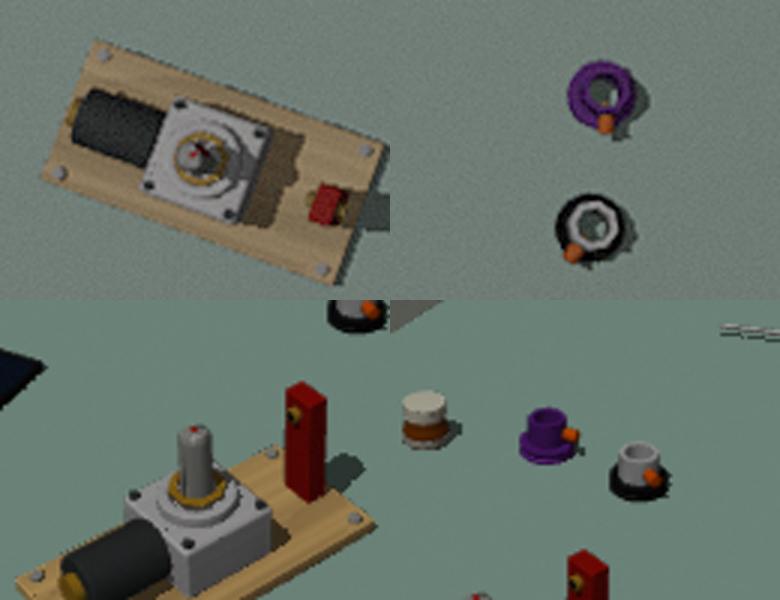

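The real pulley (black rim, aluminium hub) is at top pixel (385,279). The purple look-alike is at (390,235), and the crop confirms which is which. The shaft is at (235,298), with the red line on its end pointing up-right.

```bash
cat > m.py <<'E'
from h import *
d=np.load('pics/top0.npz');I,D=d['I'].astype(int),d['D'];P=cloud("top",D);s=np.load('pics/side0.npz');IS,DS=s['I'].astype(int),s['D'];PS=cloud("side",DS)
r,g,b=I[...,0],I[...,1],I[...,2]
v,u=np.mgrid[:480,:640]
# plate by colour+box
near=(abs(u-240)<75)&(abs(v-300)<60)
print('table z',np.median(P[200:240,300:340,2]),'noise',P[200:240,300:340,2].std())
wood=near&(r-b>40)&(r>100)&(g>70)
hull=cv2.convexHull(np.argwhere(wood)[:,::-1].astype(np.int32))
pts=np.array([ray("top",p[0],.012)[:2] for p in hull],np.float32)
(c,sz,a)=cv2.minAreaRect(pts);print('plate',c,sz,a)
gb=near&(abs(P[...,2]-.058)<.004)&(np.hypot(P[...,0]-.485,P[...,1]-.158)<.065);print('gearbox',gb.sum(),cv2.minAreaRect(P[gb][:,:2].astype(np.float32)))
for lo,hi,n in((.064,.078,'boss'),(.115,.130,'top')):
    m=near&(P[...,2]>lo)&(P[...,2]<hi)&(np.hypot(P[...,0]-.485,P[...,1]-.158)<.05);q=P[m];print(n,m.sum(),q.mean(0),(q.min(0)+q.max(0))/2,np.ptp(q,axis=0))
m=near&(r>g+50)&(r>b+50)&(P[...,2]>.09)&(u>262);q=P[m];print('post top',m.sum(),q.mean(0),cv2.minAreaRect(q[:,:2].astype(np.float32)))
sh=(abs(u-235)<8)&(abs(v-297)<8)&(r>g+35)
print('red',[(x,y,I[y,x].tolist(),np.round(ray("top",(x,y),.123)[:2],4)) for y,x in np.argwhere(sh)])
pn=(abs(u-384)<20)&(abs(v-280)<20)
for nm,m in(('rim+hub',pn&(P[...,2]>.006)),('hub',pn&(P[...,2]>.03)),('screw',pn&(r>g+60)&(r>b+60))):
    q=P[m];print(nm,m.sum(),q.mean(0),(q.min(0)+q.max(0))/2,np.ptp(q,axis=0))
r,g,b=IS[...,0],IS[...,1],IS[...,2]
m=(np.hypot(PS[...,0]-.54,PS[...,1]+.19)<.05)
for nm,k in(('Shub',m&(PS[...,2]>.034)),('Sscrew',m&(r>g+60)&(r>b+50)&(PS[...,2]>.015))):
    q=PS[k];print(nm,k.sum(),q.mean(0),np.ptp(q,axis=0))
m=(np.hypot(PS[...,0]-.485,PS[...,1]-.158)<.03)&(PS[...,2]>.117);q=PS[m];print('Stop',m.sum(),q.mean(0))
E
python3 m.py
```

```text
table z 0.000523334234300409 noise 0.07293789278833188
plate (0.48239681124687195, 0.16004694998264313) (0.2475806623697281, 0.11770927906036377) 71.11707305908203
gearbox 671 ((0.4871194064617157, 0.17077505588531494), (0.10409898310899734, 0.0797332227230072), 70.90364074707031)
boss 374 [0.48268869 0.15896619 0.06987223] [0.48392611 0.16102646 0.07081599] [0.08692789 0.08827657 0.01362045]
top 80 [0.48226684 0.16004101 0.12273477] [0.48301719 0.15938327 0.12260085] [0.02003133 0.02290388 0.01460384]
post top 94 [0.44907852 0.06192721 0.10908544] ((0.4490988552570343, 0.062003426253795624), (0.016410481184720993, 0.027648208662867546), 70.66124725341797)
red [(np.int64(232), np.int64(297), [122, 82, 79], array([0.4863, 0.1589])), (np.int64(233), np.int64(297), [106, 55, 54], array([0.4863, 0.1567])), (np.int64(231), np.int64(298), [116, 61, 58], array([0.4841, 0.161 ])), (np.int64(232), np.int64(298), [120, 28, 28], array([0.4841, 0.1588])), (np.int64(233), np.int64(298), [111, 61, 60], array([0.4841, 0.1566])), (np.int64(232), np.int64(299), [120, 76, 72], array([0.4819, 0.1587]))]
rim+hub 412 [ 0.53749815 -0.18807307  0.04494546] [ 0.511939   -0.13819231  0.73282297] [0.14465347 0.18533868 1.4536384 ]
hub 124 [ 0.53313858 -0.18236641  0.11803664] [ 0.49949069 -0.12806213  0.74485054] [0.11975684 0.16507833 1.42958327]
screw 17 [ 0.51921544 -0.1753397   0.03148351] [ 0.51909385 -0.17508029  0.03400328] [0.00971476 0.00973137 0.01623358]
Shub 64 [ 0.5424787  -0.18671318  0.03746898] [0.04181149 0.04086209 0.00785976]
Sscrew 14 [ 0.52118316 -0.17067259  0.02936373] [0.01059418 0.01172363 0.00945442]
Stop 71 [0.48230731 0.1675099  0.12169583]
```

```bash
cat >> h.py <<'E'
def go(x,y,z,phi):
    "shift/turn from now to grasp-point target, tool y heading phi deg"
    s=get_state(); R=cv2.Rodrigues(np.array(s["ee_rot"],float))[0]
    e=np.array([x,y,z+env.grip_depth])-s["ee_pos"]
    h=np.degrees(np.arctan2(R[1,1],R[0,1])); t=-((phi-h+180)%360-180)
    print('shift',np.round(R.T@e,4),'turn',round(t,1),'| heading',round(h,1),'grasp',np.round(np.array(s["ee_pos"])+R[:,2]*env.grip_depth,4),'t',s["time_s"],'gap mm',round(s["finger_gap"]*85,1),'F',np.round(s["wrist_force"],1),'j',np.round(s["joints"],2))
E
python3 - <<'E'
from h import *
d=np.load('pics/top0.npz');I=d['I'].astype(float);P=cloud("top",d['D'])
S=np.array([.4825,.16]);p=proj("top",[[*S,.123]])[0];print(p)
v,u=np.mgrid[:480,:640]
w=np.clip(I[...,0]-I[...,1:].mean(-1)-12,0,None)*(np.hypot(u-p[0],v-p[1])<5.5)
print(np.round(w[291:306,225:243]).astype(int)); print(np.round(I[291:306,225:243,1]).astype(int))
c=[(w*u).sum()/w.sum(),(w*v).sum()/w.sum()];x=ray("top",c,.123)[:2];print(c,x,np.degrees(np.arctan2(*(x-S)[::-1])))
z=P[...,2];m=(np.hypot(u-384,v-279)<18)
b=m&(I.sum(-1)>330)&(abs(I[...,0]-I[...,2])<25)&(z>.03)&(z<.045);q=P[b];print('hub',b.sum(),q.mean(0),(q.min(0)+q.max(0))/2,np.ptp(q,axis=0), cv2.minEnclosingCircle(q[:,:2].astype(np.float32)))
b=m&(z>.006)&(z<.045)&(I.sum(-1)<200);print('rim',b.sum(),cv2.minEnclosingCircle(P[b][:,:2].astype(np.float32)))
b=m&(I[...,0]>I[...,1]+60);print(P[b].mean(0),np.median(P[b],0))
go(*S,.25,-55)
E
```

```text
[231.44187968 298.71528423]
[[ 0  0  0  0  0  0  0  0  0  0  0  0  0  0  0  0  0  0]
 [ 0  0  0  0  0  0  0  0  0  0  0  0  0  0  0  0  0  0]
 [ 0  0  0  0  0  0  0  0  0  0  0  0  0  0  0  0  0  0]
 [ 0  0  0  0 23  4  0  3  1  0  0  0  0  0  0  0  0  0]
 [ 0  0  0  6  0  0  0  0  6  6  0  0  0  0  0  0  0  0]
 [ 0  0  4  0  0  0  0  0  6 16 22  0  0  0  0  0  0  0]
 [ 0  0  0  0  0  0  3 30 40  6 18 23  0  0  0  0  0  0]
 [ 0 10  0  0  0  0 44 80 38  0  2 18  0  0  0  0  0  0]
 [ 0 23  0  0  0  0 20 34  0  0  0  0  0  0  0  0  0  0]
 [ 0  0  0  0  0  0  0  0  0  0  0  0  0  0  0  0  0  0]
 [ 0  0  0  0  0  0  0  0  0  0  0  0  0  0  0  0  0  0]
 [ 0  0  0  0  0  0  0  0  0  0  0  0  0  0  0  0  0  0]
 [ 0  0  0 20  0  0  0  0  0  0  0  0  0  0  0  0  0  0]
 [ 0  0  0  0  0  0  0  0  0  0  0  0  0  0  0  0  0  0]
 [ 0  0  0  0  0  0  0  0  0  0  0  0  0  0  0  0  0  0]]
[[123 133 139 137 136 132 119 106 101 106  91  95 118 106 115 143 143 139]
 [131 144 141 133 120 102  97  95 101  97  94 105 109  85  95 109 126 146]
 [144 138 130 115 101  82  86 107 119  88  88  90  96  96  96  87 
[... 824 characters left out ...]
  44  60]
 [139 133 120  99 111 120 106  71  63  57  92 128 102  91  87  66  48  60]]
[np.float64(231.9308983218164), np.float64(297.5695952615992)] [0.48504763 0.1590102 ] -21.232023566701365
hub 76 [ 0.54204077 -0.19209619  0.03808154] [ 0.54153351 -0.19247462  0.03720648] [0.03565193 0.03625335 0.01429515] ((0.5416883230209351, -0.19267460703849792), 0.0187356136739254)
rim 194 ((0.5367605686187744, -0.19324074685573578), 0.030848463997244835)
[ 0.51921544 -0.1753397   0.03148351] [ 0.51920304 -0.17542952  0.03037176]
shift [ 0.5083 -0.6278  0.    ] turn -17.0 | heading -72.0 grasp [ 0.1935 -0.5943  0.25  ] t 0.8 gap mm 84.6 F [-0.4 -0.8  0.3] j [ 1.15  0.43  0.02  1.57 -0.01  1.13 -0.08]
```

Request:
{"api": "apply_moves", "payload": {
  "commands": "0.0254 -0.0314 0 0 0; 0.0508 -0.0628 0 0 0; 0.0762 -0.0942 0 0 0; 0.1016 -0.1256 0 0 0; 0.127 -0.157 0 0 0"
}}

```text
time_s: 1.22
ee_pos: [0.2659, -0.4039, 0.4048]
ee_rot: [3.102, 0.492, 0.0]
wrist_force: [0.3, 0.0, 1.0]
finger_gap: 1.001
finger_force: 0.0
```

Request:
{"api": "apply_moves", "payload": {
  "commands": "0.0254 -0.0314 0 0 0; 0.0508 -0.0628 0 0 0; 0.0762 -0.0942 0 0 0; 0.1016 -0.1256 0 0 0; 0.127 -0.157 0 0 0"
}}

```text
time_s: 1.63
ee_pos: [0.338, -0.2152, 0.4051]
ee_rot: [3.102, 0.492, 0.001]
wrist_force: [1.5, -0.2, 0.1]
finger_gap: 1.002
finger_force: 0.0
```

Request:
{"api": "apply_moves", "payload": {
  "commands": "0.0254 -0.0314 0 0 0; 0.0508 -0.0628 0 0 0; 0.0762 -0.0942 0 0 0; 0.1016 -0.1256 0 0 0; 0.127 -0.157 0 0 0"
}}

```text
time_s: 2.05
ee_pos: [0.4101, -0.0265, 0.4051]
ee_rot: [3.102, 0.492, 0.002]
wrist_force: [1.3, -0.8, 0.1]
finger_gap: 1.0
finger_force: 0.0
```

```bash
python3 -c "
from h import *
go(.4825,.16,.20,-42)"
```

```text
shift [ 0.1265 -0.1551  0.0505] turn -30.0 | heading -72.0 grasp [ 0.4103 -0.0266  0.2504] t 2.05 gap mm 85.0 F [ 1.3 -0.8  0.1] j [ 0.34  0.12 -0.44  2.03  0.06  1.01 -1.39]
```

Request:
{"api": "apply_moves", "payload": {
  "commands": "0.0253 -0.031 0.010 -6 0; 0.0506 -0.062 0.02 -12 0; 0.0759 -0.093 0.03 -18 0; 0.1012 -0.124 0.04 -24 0; 0.1265 -0.155 0.05 -30 0"
}}

```text
time_s: 2.47
ee_pos: [0.4827, 0.1599, 0.3544]
ee_rot: [2.866, 1.285, 0.001]
wrist_force: [1.5, -1.4, 1.2]
finger_gap: 1.002
finger_force: 0.0
```

```bash
python3 -c "
from h import *
go(.4825,.16,.104,-42)
I,D=save('top','top1')
cv2.imwrite('pics/c1.png',cv2.resize(I[255:345,180:300,::-1],(720,540),interpolation=cv2.INTER_CUBIC))"
```

```text
shift [-0.0002 -0.0003  0.0957] turn 0.3 | heading -41.7 grasp [0.4828 0.1599 0.1997] t 2.4667 gap mm 85.1 F [ 1.5 -1.4  1.2] j [ 0.04  0.37 -0.6   1.88  0.25  0.97 -1.4 ]
```

Request:
{"api": "apply_moves", "payload": {
  "commands": "0 0 0.025 0 0; 0 0 0.05 0 0; 0 0 0.075 0 0; 0 0 0.096 0 0; 0 0 0.096 0 0.3"
}}

```text
time_s: 2.93
ee_pos: [0.4811, 0.1572, 0.2553]
ee_rot: [-2.869, -1.278, 0.009]
wrist_force: [-1.7, -0.9, -0.1]
finger_gap: 0.882
finger_force: 0.0
```

Request:
{"api": "apply_moves", "payload": {
  "commands": "0 0 0 0 0.5; 0 0 0 0 0.7; 0 0 0 0 1; 0 0 0 0 1; 0 0 0 0 1"
}}

```text
time_s: 3.35
ee_pos: [0.4807, 0.1605, 0.2604]
ee_rot: [-2.866, -1.281, -0.0]
wrist_force: [-12.2, 6.8, 11.3]
finger_gap: 0.215
finger_force: 57.7
```

Request:
{"api": "apply_moves", "payload": {
  "commands": "0 0 0 0 1; 0 0 0 0 1; 0 0 0 0 1; 0 0 0 0 1; 0 0 0 0 1"
}}

```text
time_s: 3.77
ee_pos: [0.4806, 0.1605, 0.2604]
ee_rot: [-2.866, -1.282, -0.001]
wrist_force: [-11.6, 6.3, 14.7]
finger_gap: 0.215
finger_force: 58.1
```

```bash
python3 -c "
from h import *
go(.4825,.16,.104,-109)
I,D=save('side','side1')
cv2.imwrite('pics/c2.png',cv2.resize(I[210:330,225:385,::-1],(800,600),interpolation=cv2.INTER_CUBIC))"
```

```text
shift [0.0009 0.0017 0.0017] turn 67.2 | heading -41.8 grasp [0.4805 0.1609 0.1057] t 3.7667 gap mm 18.3 F [-11.6   6.3  14.7] j [-0.02  0.48 -0.54  1.99  0.35  0.76 -1.5 ]
```

View pics/c2.png

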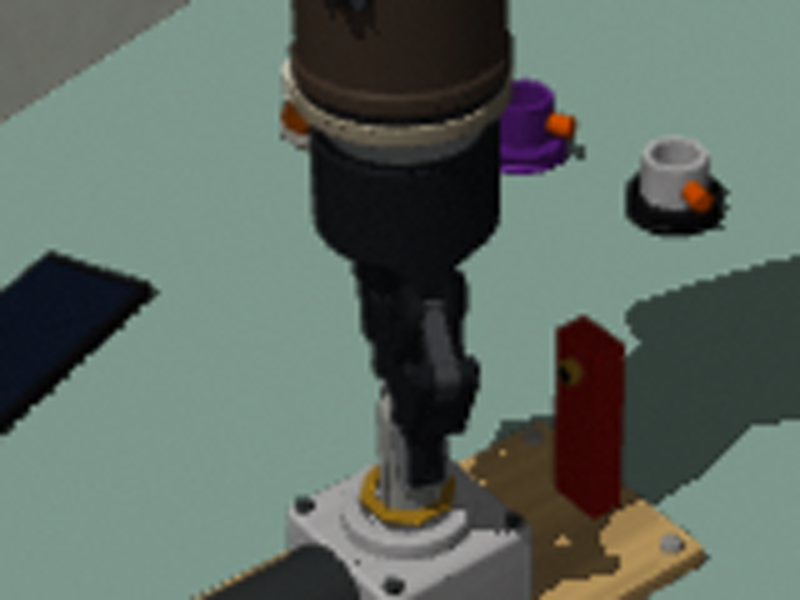

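Gripped across the flat: the gap is 18 mm, not the 24 mm of the round. Now I'll turn it about 67° clockwise, orbiting the shaft axis.

Request:
{"api": "apply_moves", "payload": {
  "commands": "0 -0.001 -0.0015 6.5 1; 0 -0.002 -0.0015 13 1; 0.0005 -0.002 -0.0015 20 1; 0.0005 -0.002 -0.0015 26.5 1; 0.0005 -0.002 -0.0015 33 1"
}}

```text
time_s: 4.23
ee_pos: [0.4803, 0.1625, 0.2607]
ee_rot: [-3.111, -0.406, -0.001]
wrist_force: [-2.1, 12.7, -11.5]
finger_gap: 0.215
finger_force: 60.8
```

```bash
python3 -c "
from h import *
go(.4828,.1616,.106,-108.9)"
```

```text
shift [ 0.0022  0.0015 -0.0001] turn 33.8 | heading -75.1 grasp [0.4803 0.1632 0.106 ] t 4.2333 gap mm 18.3 F [ -2.1  12.7 -11.5] j [-0.13  0.46 -0.39  1.99  0.25  0.73 -1.99]
```

Request:
{"api": "apply_moves", "payload": {
  "commands": "0 0 0 7 1; 0 0 0 14 1; 0.0005 0 0 21 1; 0.001 0 0 28 1; 0.001 -0.0004 0 34 1"
}}

```text
time_s: 4.65
ee_pos: [0.4814, 0.1644, 0.2607]
ee_rot: [-3.092, 0.52, -0.0]
wrist_force: [0.7, 17.0, -14.4]
finger_gap: 0.212
finger_force: 60.7
```

Request:
{"api": "apply_moves", "payload": {
  "commands": "0 0 0 0 1; 0 0 0 0 1; 0 0 0 0 1; 0 0 0 0 1; 0 0 0 0 1"
}}

```text
time_s: 5.07
ee_pos: [0.4814, 0.1643, 0.2606]
ee_rot: [-3.094, 0.511, -0.0]
wrist_force: [-1.0, 15.2, -12.9]
finger_gap: 0.215
finger_force: 62.0
```

```bash
python3 -c "
from h import *
go(.4828,.1616,.106,-108.9)"
```

```text
shift [ 0.0022  0.0021 -0.0001] turn 0.2 | heading -108.7 grasp [0.4815 0.1652 0.1059] t 5.0667 gap mm 18.3 F [ -1.   15.2 -12.9] j [-0.25  0.44 -0.24  2.    0.15  0.71 -2.48]
```

Request:
{"api": "apply_moves", "payload": {
  "commands": "0 -0.003 0.001 0 1; 0 -0.003 0.001 0 1; 0 -0.003 0.001 0 0.5; 0 -0.003 0.001 0 0.2; 0 -0.003 0.001 0 0"
}}

```text
time_s: 5.48
ee_pos: [0.4833, 0.1631, 0.2598]
ee_rot: [-3.098, 0.518, -0.002]
wrist_force: [-0.1, -0.2, -0.0]
finger_gap: 0.63
finger_force: 0.0
```

Request:
{"api": "apply_moves", "payload": {
  "commands": "0 0 0 0 0; 0 0 0 0 0; 0 0 -0.03 0 0; 0 0 -0.06 0 0; 0 0 -0.095 0 0"
}}

```text
time_s: 5.9
ee_pos: [0.4826, 0.1628, 0.3544]
ee_rot: [3.097, -0.518, -0.004]
wrist_force: [1.7, -1.5, 0.3]
finger_gap: 0.997
finger_force: 0.0
```

```bash
python3 -c "
from h import *
go(.5435,-.1905,.20,-123)"
```

```text
shift [ 1.725e-01  3.143e-01 -2.000e-04] turn 14.0 | heading -109.0 grasp [0.4821 0.1627 0.1997] t 5.9 gap mm 84.8 F [ 1.7 -1.5  0.3] j [-0.23  0.32 -0.26  1.9   0.1   0.94 -2.43]
```

Request:
{"api": "apply_moves", "payload": {
  "commands": "0.0192 0.0349 0 2 0; 0.0384 0.0698 0 4 0; 0.0576 0.1047 0 6 0; 0.0768 0.1396 0 8 0; 0.096 0.1745 0 8 0"
}}

```text
time_s: 6.32
ee_pos: [0.517, -0.035, 0.3545]
ee_rot: [3.054, -0.736, 0.001]
wrist_force: [1.4, -0.1, 0.1]
finger_gap: 0.994
finger_force: 0.0
```

```bash
python3 -c "
from h import *
go(.5435,-.1905,.14,-126)"
```

```text
shift [0.0944 0.1263 0.0599] turn 8.9 | heading -117.1 grasp [ 0.5171 -0.0351  0.1998] t 6.3167 gap mm 84.4 F [ 1.4 -0.1  0.1] j [ 0.08  0.32 -0.15  1.89  0.06  0.94 -2.14]
```

Request:
{"api": "apply_moves", "payload": {
  "commands": "0.019 0.025 0.012 2 0; 0.038 0.05 0.024 4 0; 0.057 0.075 0.036 6 0; 0.076 0.101 0.048 8 0; 0.0945 0.126 0.06 9 0"
}}

```text
time_s: 6.73
ee_pos: [0.5441, -0.1901, 0.2937]
ee_rot: [2.987, -0.973, 0.0]
wrist_force: [0.6, -0.9, -0.8]
finger_gap: 0.998
finger_force: 0.0
```

```bash
python3 -c "
from h import *
go(.5435,-.1905,.031,-126)
I,D=save('top','top2');J,D=save('side','side2')
a=cv2.resize(I[265:335,190:285,::-1],(400,300),interpolation=cv2.INTER_CUBIC);b=cv2.resize(I[235:325,340:460,::-1],(400,300),interpolation=cv2.INTER_CUBIC)
c=cv2.resize(J[240:330,250:370,::-1],(400,300),interpolation=cv2.INTER_CUBIC);d=cv2.resize(J[180:270,300:420,::-1],(400,300),interpolation=cv2.INTER_CUBIC)
cv2.imwrite('pics/c3.png',np.vstack([np.hstack([a,b]),np.hstack([c,d])]))"
```

```text
shift [-0.0003  0.0007  0.108 ] turn -0.1 | heading -126.1 grasp [ 0.5441 -0.1901  0.139 ] t 6.7333 gap mm 84.8 F [ 0.6 -0.9 -0.8] j [ 0.29  0.47 -0.06  1.82  0.04  0.85 -1.99]
```

View pics/c3.png

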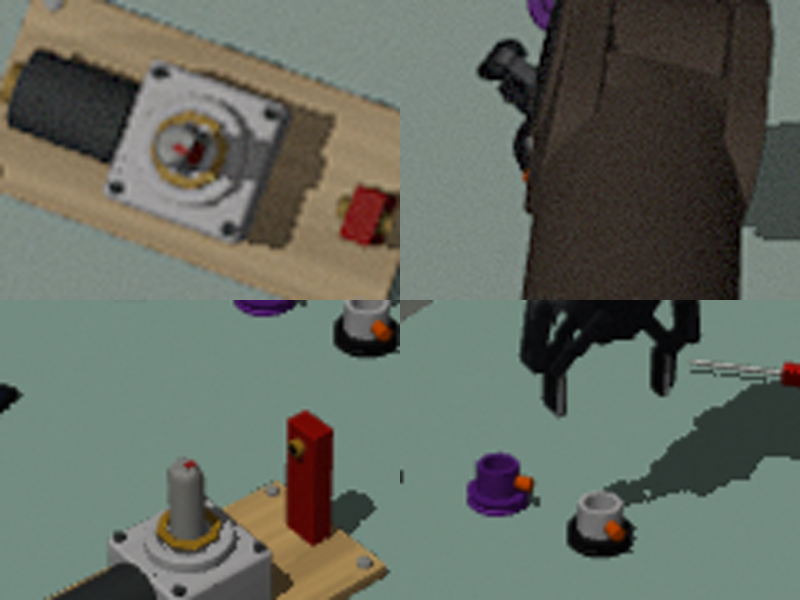

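The red line on the shaft end now points at the guide, and the flat faces it. Now I'll descend on the pulley hub.

Request:
{"api": "apply_moves", "payload": {
  "commands": "0 0 0.03 0 0; 0 0 0.06 0 0; 0 0 0.09 0 0; 0 0 0.107 0 0; 0 0 0.107 0 0"
}}

```text
time_s: 7.25
ee_pos: [0.5426, -0.1873, 0.1837]
ee_rot: [2.988, -0.969, -0.01]
wrist_force: [-0.9, 0.1, 0.4]
finger_gap: 1.003
finger_force: 0.0
```

Request:
{"api": "apply_moves", "payload": {
  "commands": "0 0 0 0 0.4; 0 0 0 0 0.6; 0 0 0 0 1; 0 0 0 0 1; 0 0 0 0 1"
}}

```text
time_s: 7.67
ee_pos: [0.5448, -0.1883, 0.1889]
ee_rot: [-2.988, 0.97, -0.004]
wrist_force: [-1.1, -0.1, 8.3]
finger_gap: 0.408
finger_force: 60.5
```

```bash
python3 -c "
from h import *
go(.4843,.1619,.22,-18.9)
save('side','side3')"
```

```text
shift [-0.2542 -0.2481 -0.1862] turn -107.1 | heading -126.0 grasp [ 0.5452 -0.1884  0.0342] t 7.6667 gap mm 34.7 F [-1.1 -0.1  8.3] j [ 0.28  0.62 -0.06  1.89  0.06  0.63 -2.01]
```

Request:
{"api": "apply_moves", "payload": {
  "commands": "0 0 -0.02 0 1; 0 0 -0.05 -7 1; 0 0 -0.085 -14 1; 0 0 -0.12 -21 1; 0 0 -0.155 -28 1"
}}

```text
time_s: 8.13
ee_pos: [0.5437, -0.1881, 0.3446]
ee_rot: [3.134, -0.209, 0.001]
wrist_force: [0.2, -0.7, -1.7]
finger_gap: 0.408
finger_force: 60.1
```

```bash
python3 -c "
from h import *
go(.4843,.1619,.19,-18.9)
save('side','side4')"
```

```text
shift [-0.1053 -0.339  -0.0004] turn -78.7 | heading -97.6 grasp [ 0.5438 -0.1882  0.1899] t 8.1333 gap mm 34.7 F [ 0.2 -0.7 -1.7] j [ 0.39  0.42 -0.21  1.76  0.1   0.97 -1.56]
```

Request:
{"api": "apply_moves", "payload": {
  "commands": "-0.0105 -0.0339 0 -7 1; -0.021 -0.0678 0 -14 1; -0.0315 -0.1017 0 -21 1; -0.042 -0.1356 0 -28 1; -0.0525 -0.1695 0 -35 1"
}}

```text
time_s: 8.6
ee_pos: [0.5149, -0.0116, 0.3429]
ee_rot: [3.052, 0.741, 0.002]
wrist_force: [1.0, -0.1, -0.9]
finger_gap: 0.403
finger_force: 60.2
```

```bash
python3 -c "
from h import *
go(.4843,.1619,.19,-18.9)"
```

```text
shift [ 0.0524 -0.1682 -0.0019] turn -43.8 | heading -62.7 grasp [ 0.5151 -0.0117  0.1882] t 8.6 gap mm 34.2 F [ 1.  -0.1 -0.9] j [ 0.24  0.36 -0.41  1.89  0.18  0.93 -1.35]
```

Request:
{"api": "apply_moves", "payload": {
  "commands": "0.0105 -0.0336 0 -7 1; 0.021 -0.0673 0 -14 1; 0.0315 -0.1009 0 -21 1; 0.042 -0.1346 0 -28 1; 0.0524 -0.1682 0 -35 1"
}}

```text
time_s: 9.02
ee_pos: [0.4852, 0.1621, 0.3428]
ee_rot: [2.688, 1.625, 0.002]
wrist_force: [0.6, -0.1, -1.5]
finger_gap: 0.407
finger_force: 60.2
```

Request:
{"api": "apply_moves", "payload": {
  "commands": "0 0 0 -7 1; 0 0 0 -9 1; 0 0 0 -9 1; 0 0 0 -9 1; 0 0 0 -9 1"
}}

```text
time_s: 9.43
ee_pos: [0.486, 0.1601, 0.3423]
ee_rot: [2.56, 1.821, 0.0]
wrist_force: [-0.7, 0.3, -0.6]
finger_gap: 0.409
finger_force: 60.2
```

```bash
cat > p.py <<'E'
from h import *
import sys
go(.4843,.1619,.19,-18.9)
T=sys.argv[1]
I,D=save('side','side'+T);I2,_=save('top','top'+T)
P=cloud('side',D).astype(float);c=I.astype(int)
near=np.hypot(P[...,0]-.484,P[...,1]-.162)<.05
sc=near&(c[...,0]>c[...,1]+60)&(c[...,0]>c[...,2]+60)&(P[...,2]>.13);print('screw',sc.sum(),P[sc].mean(0))
s=get_state();g=np.array(s["ee_pos"])[2]-env.grip_depth
rim=near&(c.sum(-1)<200)&(P[...,2]>g-.036)&(P[...,2]<g-.018);q=P[rim]
from scipy.optimize import least_squares
f=least_squares(lambda a:np.hypot(q[:,0]-a[0],q[:,1]-a[1])-.028,[.484,.162],loss='soft_l1',f_scale=.001);print('rim',rim.sum(),f.x,np.abs(f.fun).mean())
u,v=proj('side',[[.484,.162,.15]])[0].astype(int)
a=cv2.resize(I[v-55:v+65,u-60:u+60,::-1],(400,400),interpolation=cv2.INTER_CUBIC)
u,v=proj('top',[[.484,.13,.15]])[0].astype(int)
b=cv2.resize(I2[v-40:v+40,u-40:u+40,::-1],(400,400),interpolation=cv2.INTER_CUBIC);cv2.imwrite('pics/c'+T+'.png',np.hstack([a,b]))
E
python3 p.py 5
```

```text
shift [ 0.0012 -0.0022 -0.0024] turn -0.2 | heading -19.1 grasp [0.486  0.16   0.1877] t 9.4333 gap mm 34.7 F [-0.7  0.3 -0.6] j [ 0.06  0.39 -0.63  1.89  0.28  0.95 -1.03]
screw 0 [nan nan nan]
rim 229 [0.48675806 0.15870224] 0.0022782615485120233p.py:8: RuntimeWarning: Mean of empty slice.
  sc=near&(c[...,0]>c[...,1]+60)&(c[...,0]>c[...,2]+60)&(P[...,2]>.13);print('screw',sc.sum(),P[sc].mean(0))
  ret = um.true_divide(
```

View pics/c5.png

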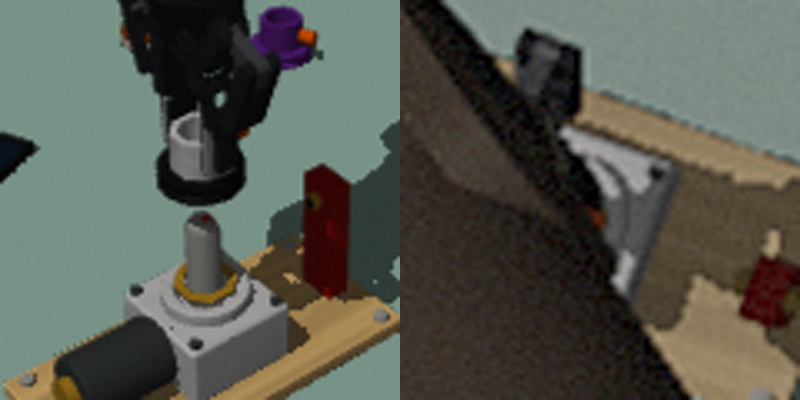

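The pulley is held hub up above the shaft, with the screw on the guide side (orange at about (243,132) in the left crop). Next is the lateral offset between pulley and shaft, both measured in the same camera.

```bash
python3 - <<'E'
from h import *
from scipy.optimize import least_squares
d=np.load('pics/side5.npz');I,D=d['I'].astype(int),d['D'];P=cloud('side',D).astype(float)
near=np.hypot(P[...,0]-.484,P[...,1]-.162)<.045
def fit(m,r,n):
    q=P[m];f=least_squares(lambda a:np.hypot(q[:,0]-a[0],q[:,1]-a[1])-r,[.484,.162],loss='soft_l1',f_scale=.001)
    print(n,m.sum(),f.x.round(4),np.median(abs(f.fun)).round(4),q.mean(0).round(4),np.ptp(q,axis=0).round(3))
for lo,hi in((.085,.1),(.1,.116)): fit(near&(P[...,2]>lo)&(P[...,2]<hi)&(np.hypot(P[...,0]-.484,P[...,1]-.162)<.02),.012,'shaft')
for z in (.155,.158,.161,.164): fit(near&(abs(P[...,2]-z)<.0025)&(I.sum(-1)<150),.028,f'rim{z}')
fit(near&(P[...,2]>.17)&(P[...,2]<.188)&(I.sum(-1)>300),.0185,'hub')
E
```

```text
shaft 56 [0.4845 0.1637] 0.0005 [0.4788 0.1716 0.0925] [0.019 0.018 0.015]
shaft 63 [0.4845 0.1635] 0.0008 [0.4796 0.1716 0.108 ] [0.023 0.015 0.016]
rim0.155 49 [0.4869 0.1599] 0.0008 [0.4747 0.177  0.1559] [0.049 0.039 0.004]
rim0.158 68 [0.487  0.1593] 0.0013 [0.4743 0.1779 0.1577] [0.045 0.041 0.005]
rim0.161 25 [0.4874 0.1595] 0.0014 [0.4724 0.1788 0.1595] [0.042 0.031 0.004]
rim0.164 106 [0.4868 0.1572] 0.0025 [0.4797 0.1741 0.1651] [0.054 0.05  0.005]
hub 59 [0.4861 0.161 ] 0.0008 [0.4852 0.1757 0.1786] [0.041 0.032 0.017]
```

Request:
{"api": "apply_moves", "payload": {
  "commands": "0.002 -0.0025 0 0 1; 0.002 -0.0025 0.01 0 1; 0.002 -0.0025 0.02 0 1; 0.002 -0.0025 0.028 0 1; 0.002 -0.0025 0.036 0 1"
}}

```text
time_s: 9.95
ee_pos: [0.4839, 0.1631, 0.3047]
ee_rot: [-2.557, -1.825, 0.002]
wrist_force: [0.2, -0.1, -1.6]
finger_gap: 0.407
finger_force: 60.2
```

```bash
python3 -c "
from h import *
go(.4843,.1619,.1022,-18.9);print(get_state()['wrist_torque'])"
```

```text
shift [-0.001   0.0009  0.0478] turn -0.1 | heading -19.0 grasp [0.4837 0.163  0.15  ] t 9.95 gap mm 34.6 F [ 0.2 -0.1 -1.6] j [ 0.03  0.44 -0.61  1.93  0.32  0.87 -1.07]
[ 0.01228238 -0.00725946 -0.02326764]
```

Request:
{"api": "apply_moves", "payload": {
  "commands": "0 0 0.005 0 1; 0 0 0.01 0 1; 0 0 0.015 0 1; 0 0 0.02 0 1; 0 0 0.025 0 1"
}}

```text
time_s: 10.37
ee_pos: [0.4842, 0.1634, 0.2808]
ee_rot: [2.557, 1.825, 0.0]
wrist_force: [-0.9, -0.2, -0.8]
finger_gap: 0.407
finger_force: 60.2
```

```bash
python3 -c "
from h import *
go(.4843,.1619,.1022,-18.9);print(get_state()['wrist_torque'])"
```

```text
shift [-0.0014  0.0005  0.0239] turn -0.1 | heading -19.0 grasp [0.4843 0.1634 0.1261] t 10.3667 gap mm 34.6 F [-0.9 -0.2 -0.8] j [ 0.01  0.47 -0.59  1.96  0.35  0.82 -1.1 ]
[-0.02334451 -0.009481   -0.04194237]
```

Request:
{"api": "apply_moves", "payload": {
  "commands": "0 0 0.005 0 1; 0 0 0.01 0 1; 0 0 0.015 0 1; 0 0 0.02 0 1; 0 0 0.024 0 1"
}}

```text
time_s: 10.78
ee_pos: [0.4842, 0.1634, 0.2569]
ee_rot: [2.557, 1.825, 0.0]
wrist_force: [-0.1, -1.0, 6.9]
finger_gap: 0.407
finger_force: 61.1
```

Request:
{"api": "apply_moves", "payload": {
  "commands": "0 0 0.001 0 1; 0 0 0.002 0 1; 0 0 0.002 0 1; 0 0 0.002 0 1; 0 0 0.002 0 1"
}}

```text
time_s: 11.2
ee_pos: [0.484, 0.1635, 0.2568]
ee_rot: [2.556, 1.824, 0.001]
wrist_force: [-8.1, -5.3, 26.0]
finger_gap: 0.405
finger_force: 63.6
```

```bash
python3 -c "
from h import *
go(.4843,.1619,.1022,-18.9);print(get_state()['wrist_torque'])"
```

```text
shift [-0.0014  0.0008 -0.0001] turn -0.1 | heading -19.0 grasp [0.4842 0.1633 0.1021] t 11.2 gap mm 34.4 F [-8.1 -5.3 26. ] j [-0.    0.5  -0.57  1.98  0.39  0.77 -1.13]
[-0.82374459  1.90480619  0.0052754 ]
```

```bash
sed -i 's/^sc=.*//' p.py; python3 p.py 6
```

```text
shift [-0.0014  0.0009 -0.0879] turn -0.1 | heading -19.0 grasp [0.4842 0.1633 0.1021] t 11.2 gap mm 34.4 F [-8.1 -5.3 26. ] j [-0.    0.5  -0.57  1.98  0.39  0.77 -1.13]
rim 218 [0.48513424 0.16228583] 0.0022630412336756374
```

View pics/c6.png

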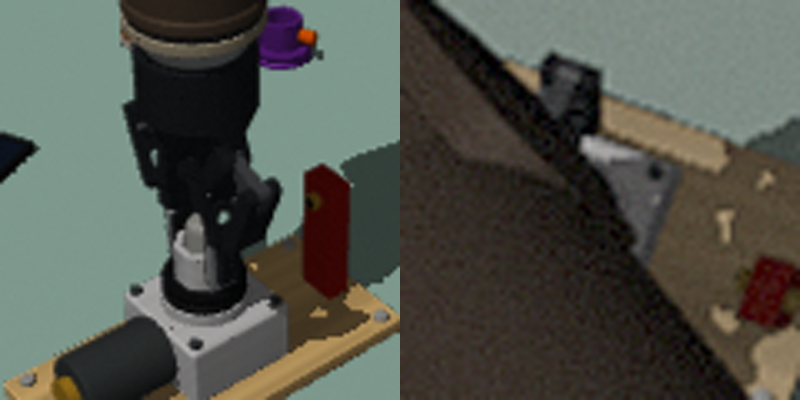

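The pulley sits flat on the boss, no brass shows beneath the rim, and the shaft end stands out of the hub. The arm is pressing down with 26 N, so I'm handing in.

```bash
python3 -c "
from h import *
print(workorder.hand_in());print(get_state()['wrist_force'])"
```

```text
the job is handed in; nothing more can be done
None
the job is handed in; nothing more can be done
```

I turned the shaft flat to the guide, seated the pulley hub up on the shoulder with its set screw pointing at the guide, and handed the job in at about 11 s, with the gripper still holding it down at about 26 N; no verdict came back.

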